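# Free the well cover and draw the rolling pin out through the opening

### The arm

A 6-joint arm with a two-finger parallel gripper is mounted at the origin on the work surface. World frame = base frame: x ahead of the robot, y to its left, z up, the work surface at z = 0. Lengths are in mm, angles in rad, forces in N, time in s.
With the tool pointing down it reaches from about 275 to 825 mm from the base axis. Payload 4.9 kg.
Tool frame: the origin (TCP) lies midway between the tips of the shut fingers; the grasp point (between the pads) lies 19 mm behind it; z points along the fingers, y is the line along which they close (so a half turn about z gives the same grasp; the last joint's range is limited). The gripper opens to 85 mm and grips with 20 to 120 N. Pads are 22 mm wide; open, the fingers measure 114 mm over their backs; the gripper's body (76 mm by 85 mm) begins 54 mm behind the grasp point. The pads swing forward as they close: fully open they stand 13 mm farther back than shut.
Start: joints at [1.17, 0.326, -0.193, 1.052, 0, 1.437], TCP at [144.999, 530.56, 231.281] pointing down, gripper open.
Joint ranges: [-2.65, 2.65], [-0.97, 1.79], [-1.3, 1.35], [-1.93, 2.1], [-1.47, 1.37], [-3.14, 3.14]. Speed limits (rad/s): [2.57, 2.57, 3.14, 3.14, 3.14, 3.14].

### API

Orientations are given as a unit quaternion [x, y, z, w].
In Python, from plant import bot gives the robot as it stands.
- The arm moves only by the shell command python3 -m handwheel 'ROWS' [FORCE]. ROWS is JSON, a list of rows, each a list of 7 numbers: the opening, from -1 (shut) to 1 (fully open), then the shift along the world's x, y, z in units of 150 mm (1.0 is 150 mm), then the turn, a rotation vector about the world's x, y, z in units of pi/4 rad (1.0 is pi/4 rad). In form: [[grip, x, y, z, wx, wy, wz], ...]. A call has 1 to 5 rows; each row is the pose to reach, as a shift and turn from the pose commanded when the call began; what a row does not reach only later rows make up. A row lasts 1/12 s, in which the tool goes at most 41.7 mm and 7.16 degrees, less where a joint would pass 70% of its speed; a pose out of reach is approached as far as the arm can. A call with a number of a shift or a turn outside -1 to 1 is refused whole. A call with a gripper value outside its range is refused whole. The fingers move at their own pace and stop on an object; FORCE is the grip in N (left out, the last holds). Time passes only in rows, so rows that repeat a pose let the fingers close. It gives the time, the measured TCP pose, the force, the opening and the grip force at its end, in the units of the state.
- bot.sense(): the state, without advancing time (a new reading comes with each control period).
- bot.read_camera(name): name is "side" or "top" or "wrist"; returns a dict with "pixels" (480x640x3 uint8, red, green, blue), "vertical_fov" (degrees; the focal length in pixels is half the picture's height over the tangent of half this angle, whatever the lens; pixels are square), "cx", "cy" (the principal point, pixels), "distortion" ([k1, k2, p1, p2, k3] as OpenCV has them; the pictures are not rectified), "xyz" and "orientation" of the camera in the world. Camera axes: x right, y up, looking along -z (the intrinsics and any distortion apply to the point x, -y, -z); pixel columns grow to the right and rows downward; lengths in mm; the calibration is good to about 2 mm. A picture is of the moment at which its call begins. There is no depth.
- bot.hand_in(): hands the job in; it is judged then, once.
Trained networks look in the newest picture that a camera, given by its name, has taken for a name from the list of things; names that differ only in an ending like _2 or _b are one class to them, and where a whole thing is asked for, a point or a joint stands for the part that bears it (a point fixed in the world has none). Each returns a list of dicts, best first, with "p" (0 to 1); they miss things now and then, are a little off and sometimes report something else, mostly with a low value. They report only what shows in the picture. A call takes as long as a camera call.
- bot.silhouettes(camera, thing): "mask" (480x640 bool, what is visible of it) and "position" ([row, column] in pixels, amid what is visible of it).
The state is a dict: "t": time; "qpos": joint angles; "joint_velocities": joint speeds; "effort": joint torques, N m; "eef_pos": TCP position; "tcp_rot": TCP orientation; "contact_force": force on the tool from outside, world axes, zero at the start; "moment": the same for the moment, N m; "width": finger opening in mm; "gripper_force": force on a finger pad.
Only numpy, scipy, OpenCV 4.12 (cv2) and the standard library are available. Lean on these libraries where they do the work, as an engineer would, in place of code of your own. Each camera call takes 0.05 s, during which the arm holds its last target. There are 200 camera calls.

### The job

Take the rolling pin out of the utensil well: turn the black clamp knob clockwise (seen from above) as far as it goes to free the sliding cover, then slide the cover open by its steel handle to its stop and leave it open. The opening is shorter than the pin, so tilt the pin and draw it out raised end first, then finish with the pin still held in the gripper, motionless, all of it about 10 cm or more above the top of the well. Leave the mug, the jar and the bottle alone.

Things in the scene. Friction and masses are not known exactly. Their poses are not given: they have to be found in the camera images.
- well: Fixed aluminium pan, long in y. Origin on the bench under the pan's centre, z up. Inside: y -152 to 152 mm, x -85 to 85, floor z 4; walls 4 mm thick, tops z 88; rim bar at +y end, top z 90. Dark rails outside at x +-91 to +-103, top z 98, y -300 to 162. Two seats at y -100 and 100 (10 mm long, seat z 16, cheeks at x +-18.5 to +-26.5 up to z 28) carry the rolling pin on the pan's middle line.
- cover (a joint): Slide of the flat white cover over the pan, m, growing along the well's -y. 0 = shut; 0.125 = fully open, at its stop (opening 189 mm long, the rest stays covered). Starts at 0 to 0.012. Moves with about 1.5 N plus 4 N per m/s and stays where left. A slot in its -y end passes the knob's foot only when the knob is free; until then it stops at about 0.03.
- cover_edge (a point): Middle of the cover's +y edge, on its underside (z 90 mm in the well's frame, y +88 mm at cover 0, y -37 mm at cover 0.125). Moves with the cover, which is 180 mm wide and 4 mm thick (top z 94). The pan is open from this edge to its +y wall.
- cover_handle (a point): Grip point on the cover's handle, moving with it: an upright steel ridge 12 mm thick along the well's y, 70 mm long along x, from z 94 to 124 mm in the well's frame. The point is on its middle, 12 mm below its top (z 112), 40 mm from the cover's +y edge (well y +48 mm at cover 0).
- knob (a joint): Angle of the black clamp knob, rad, growing clockwise seen from above. 0 = locked, 1.4 = free (hard stop). Starts at 0 to 0.15. Friction 0.06 N m; stays where left. Its bar points 1.4 minus this value anticlockwise from the well's y axis: nearly across the well when locked, lengthwise when free.
- knob_grip (a point): Grip point of the clamp knob, on its upright turning axis, at y -200, z 122 mm in the well's frame (past the pan's -y end, between the rails). Middle of a bar 14 mm thick, 48 mm long, 28 mm high (z 108 to 136); below it a disc of radius 24 mm, z 102 to 108.
- pin: Plain wooden rolling pin, a straight round rod 34 mm in diameter and 280 mm long, about 0.18 kg (varies). Origin at its centre, axis along its own y. It starts lying level in the cradles along the well's y axis, its centre 33 mm above the bench and within 8 mm of the pan's middle.
- pin_a (a point): Centre of the pin's end face at its +y end, the end that the open cover uncovers (140 mm from its origin).
- pin_b (a point): Centre of the pin's end face at its -y end, the end that stays under the cover.
- mug: White mug, 76 mm across, 90 mm high, bystander. Origin under its centre.
- jar: Glass jar with lid, 68 mm across, 100 mm high, bystander. Origin under its centre.
- bottle: Yellow sauce bottle, 60 mm across, 180 mm high, bystander. Origin under its centre.

How it is judged (in metres and radians):
On the way, in this order (a step that is already met when the one before it is completed fails the run):
1. the clamp knob is turned free while the cover is still nearly shut (value of joint knob above 1.2 rad and value of joint cover below 0.04 m), for 0.1 s.
2. the cover is slid open to its stop (value of joint cover above 0.115 m), for 0.1 s.
3. the gripped pin is tilted, one end up out of the opening and the other still down in the pan (contact force between the fingers and pin above 1 N and angle between pin's own y axis and vertical below 1.45 rad and height (world z) of pin_a above 0.1 m and height (world z) of pin_b below 0.09 m), for 0.1 s.
At the end, for the whole second after the job is handed in: The gripper holds the pin still (under 0.03 m/s and 0.2 rad/s), both of its end centres more than 170 mm above the bench, not touching the well; the cover is still open (over 0.11 m) and the knob still free (over 1.15 rad) (height (world z) of each of pin_a, pin_b above 0.17 m and contact force between the fingers and pin above 1 N and contact force between pin and well below 0.1 N and linear speed of pin below 0.03 m/s and angular speed of pin below 0.2 rad/s and value of joint cover above 0.11 m and value of joint knob above 1.15 rad); the arm keeps its last pose, push and grip.
It fails at once if the mug is moved by more than 30 mm (distance of mug from where it was at the start of the episode above 0.03 m).
It fails at once if the jar is moved by more than 30 mm (distance of jar from where it was at the start of the episode above 0.03 m).
It fails at once if the bottle is moved by more than 30 mm (distance of bottle from where it was at the start of the episode above 0.03 m).
It also fails if it takes over 67 s, if anything falls off the work surface, if the arm or the gripper's body presses on something with over 40 N, if the wrist force passes 120 N, or if a joint passes its speed limit or range.

## Working session

There is one attempt and no reset: what is moved stays moved. The work goes in short steps, Python scripts to look and compute and a shell command to move; the robot and the scene stay as the last step left them, time stands still between calls to the robot, and variables do not carry over. Pictures are saved under pics/ and viewed, at most 10 in all, crops included, and the job is handed in when it is done.

```bash
ls; mkdir -p pics; cat > h.py <<'E'
import numpy as np, cv2
from scipy.spatial.transform import Rotation as R
from plant import bot
def cam(n):
    c=bot.read_camera(n); f=240/np.tan(np.radians(c["vertical_fov"])/2)
    c["K"]=np.array([[f,0,c["cx"]],[0,f,c["cy"]],[0,0,1.]]); c["D"]=np.array(c["distortion"],float)
    c["Rm"]=R.from_quat(c["orientation"]).as_matrix(); c["o"]=np.array(c["xyz"],float); return c
def ray(c,uv):
    p=cv2.undistortPoints(np.array([[uv]],float),c["K"],c["D"])[0,0]
    return c["Rm"]@np.array([p[0],-p[1],-1.])
def onz(c,uv,z):
    d=ray(c,uv); return c["o"]+d*(z-c["o"][2])/d[2]
def proj(c,P):
    q=(np.atleast_2d(P)-c["o"])@c["Rm"]*[1,-1,-1]
    return cv2.projectPoints(q,np.zeros(3),np.zeros(3),c["K"],c["D"])[0][:,0]
def save(c,n): cv2.imwrite("pics/"+n,c["pixels"][:,:,::-1])
E
python3 - <<'E'
from h import *
s=bot.sense(); print({k:np.round(v,3) for k,v in s.items()})
ims=[]
for n in ["top","side"]:
    c=cam(n); save(c,n+"0.png"); print(n,c["o"],c["vertical_fov"],c["D"])
    for t,z in [("knob_grip",136),("cover_handle",124),("cover",94),("well",90),("mug",90),("jar",100),("bottle",180),("pin",50)]:
        r=bot.silhouettes(n,t)
        for x in r[:1]:
            uv=x["position"][::-1]; print(t,round(x["p"],2),np.round(uv),x["mask"].sum(),np.round(onz(c,uv,z)))
E
```

```text
pics
{'t': np.float64(0.0), 'qpos': array([ 1.17 ,  0.327, -0.194,  1.052, -0.   ,  1.437]), 'joint_velocities': array([-0.   ,  0.001, -0.001,  0.   , -0.001,  0.   ]), 'effort': array([ 0.0000e+00, -4.4340e+01,  2.6244e+01,  1.5000e-02, -0.0000e+00,
        0.0000e+00]), 'eef_pos': array([144.766, 530.014, 230.513]), 'tcp_rot': array([ 0.133,  0.991, -0.001, -0.   ]), 'contact_force': array([ 0.341,  0.578, -0.151]), 'moment': array([ 0.004,  0.001, -0.031]), 'gripper_force': np.float64(0.0), 'width': np.float64(85.044)}
top [ 431.10652959 -108.80393241 1028.90038881] 57.407321143373444 [-0.07597146  0.          0.          0.          0.        ]
knob_grip 0.58 [310. 272.] 431 [540. -68. 136.]
cover_handle 0.96 [232. 297.] 8969 [490.  93. 124.]
cover 0.91 [235. 300.] 9276 [486.  94.  94.]
well 0.68 [228. 298.] 15931 [490. 109.  90.]
mug 0.57 [194. 181.] 1448 [757. 199.  90.]
jar 0.7 [264. 180.] 927 [752.  37. 100.]
bottle 0.78 [453. 275.] 1017 [ 526. -348.  180.]
pin 0.57 [256. 292.] 657 [507.  58.  50.]
side [  541.84031034 -1008.2963545    735.54068396] 50.33742298080442 [-0.11051217  0.          0.          0.          0.        ]
knob_grip 0.81 [260. 244.] 515 [ 536. -104.  136.]
cover_handle 0.78 [240. 216.] 3520 [492.  35. 124.]
cover 0.7 [238. 212.] 3611 [485. 108.  94.]
well 0.73 [247. 229.] 8566 [506.  31.  90.]
mug 0.58 [342. 201.] 973 [753. 134.  90.]
jar 0.74 [357. 232.] 1122 [759. -32. 100.]
bottle 0.88 [268. 361.] 2486 [ 536. -482.  180.]
pin 0.4 [244. 226.] 57 [495. 110.  50.]
```

View pics/top0.png

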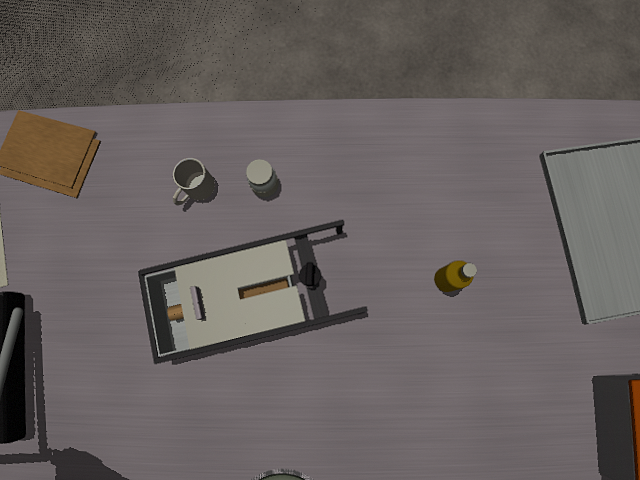

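View pics/side0.png

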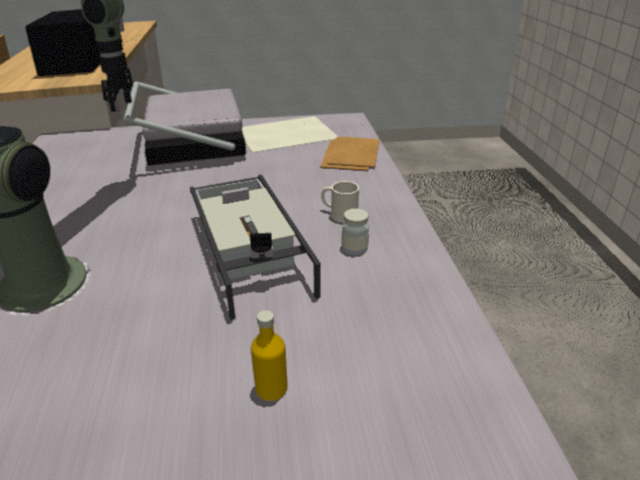

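The top view shows the well with its rail corners near (139,271), (157,362), (343,222) and (367,313), the handle at (196,303) and the knob at (310,275). The mug and jar stand beyond the well, the bottle to its right. I'll fit the well's pose from the rails.

```bash
python3 - <<'E'
from h import *
from scipy.optimize import least_squares
c=cam("top")
uv=np.array([(139,271),(157,362),(343,222),(367,313)],float)
M=np.array([[103,162,98],[-103,162,98],[103,-300,98],[-103,-300,98.]])
T=lambda p,M:R.from_euler('z',p[2]).apply(M)+[p[0],p[1],0]
r=least_squares(lambda p:(proj(c,T(p,M))-uv).ravel(),[490,60,0])
p=r.x;print(p,np.round(r.fun,1)); np.save("well.npy",p)
for n,m in dict(knob=[0,-200,122],handle=[0,48,112],pin_a=[0,140,33],edge=[0,88,90]).items():
    P=T(p,np.array(m,float)); print(n,P.round(1),proj(c,P).round(1))
hs=onz(c,(196,303),124); print("handle top seen", (R.from_euler('z',-p[2]).apply(hs-[p[0],p[1],0])).round(1))
k=bot.silhouettes("top","knob_grip")[0]["mask"]; pts=np.argwhere(k)[:,::-1].astype(np.float32)
print(cv2.minAreaRect(pts))
E
```

```text
[4.88543270e+02 1.27121890e+02 2.30338978e-01] [-0.1 -1.1 -2.3  2.2  1.2 -1.6  1.1  0.2]
knob [534.2 -67.6 122. ] [[309.9 275.7]]
handle [477.6 173.9 112. ] [[195.6 303.7]]
pin_a [456.6 263.4  33. ] [[167.3 314.7]]
edge [468.5 212.8  90. ] [[180.8 308.5]]
handle top seen [ -0.2  43.5 124. ]
((309.2500305175781, 274.7500305175781), (22.62741470336914, 20.50609588623047), 45.0)
```

```bash
python3 -m handwheel '[[1,0.648,-0.997,0,0,0,0.08],[1,0.648,-0.997,0,0,0,0.08],[1,0.648,-0.997,0,0,0,0.08],[1,0.648,-0.997,0,0,0,0.08],[1,0.648,-0.997,0,0,0,0.08]]' 30
python3 -m handwheel '[[1,0.648,-0.997,0,0,0,0.08],[1,0.648,-0.997,0,0,0,0.08],[1,0.648,-0.997,0,0,0,0.08],[1,0.648,-0.997,0,0,0,0.08],[1,0.648,-0.997,0,0,0,0.08]]'
python3 -m handwheel '[[1,0.648,-0.997,0,0,0,0.08],[1,0.648,-0.997,0,0,0,0.08],[1,0.648,-0.997,0,0,0,0.08],[1,0.648,-0.997,0,0,0,0.08],[1,0.648,-0.997,0,0,0,0.08]]'
python3 -m handwheel '[[1,0.648,-0.997,0,0,0,0.08],[1,0.648,-0.997,0,0,0,0.08],[1,0.648,-0.997,0,0,0,0.08],[1,0.648,-0.997,0,0,0,0.08],[1,0.648,-0.997,0,0,0,0.08]]'
python3 - <<'E'
from h import *
c=cam("wrist"); save(c,"w1.png"); print(c["o"])
for r in bot.silhouettes("wrist","knob_grip")[:2]:
    m=r["mask"]; uv=np.argwhere(m)[:,::-1]; P=np.array([onz(c,q,136) for q in uv[::5].astype(float)])
    print(r["p"],m.sum(),r["position"],P.mean(0),cv2.minAreaRect(P[:,:2].astype(np.float32)))
print(proj(c,[534.2,-67.6,136]))
E
```

```text
t: 1.42
eef_pos: [243.8, 377.1, 231.2]
tcp_rot: [0.104, 0.995, -0.001, 0.0]
contact_force: [-0.0, 0.5, -0.3]
width: 85.1
gripper_force: 0.0
t: 1.83
eef_pos: [341.8, 227.8, 231.6]
tcp_rot: [0.073, 0.997, -0.001, 0.001]
contact_force: [0.3, 0.4, -0.1]
width: 85.2
gripper_force: 0.0
t: 2.25
eef_pos: [439.8, 77.7, 231.6]
tcp_rot: [0.042, 0.999, -0.001, 0.001]
contact_force: [0.5, 0.0, 0.1]
width: 85.3
gripper_force: 0.0
t: 2.67
eef_pos: [536.8, -72.1, 231.2]
tcp_rot: [0.01, 1.0, -0.001, 0.001]
contact_force: [-0.5, -1.0, 0.9]
width: 85.7
gripper_force: 0.0
[464.63442347 -70.24502405 372.01663808]
0.62 3177 [235.4, 325.3] [529.28887058 -67.239869   136.        ] ((531.1561889648438, -67.9649887084961), (43.397361755371094, 46.70806884765625), 47.30347442626953)
[[325.15675176 243.08962826]]
```

View pics/w1.png

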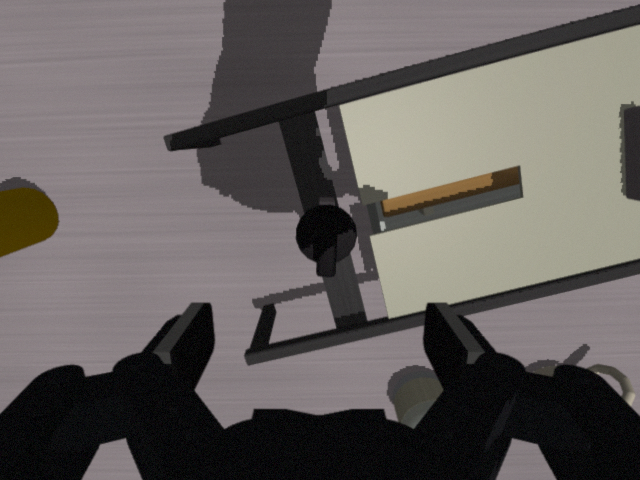

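The wrist view shows the knob's disc at (326,234), its bar running down the image to (325,275), so roughly along world x, and the rolling pin visible in the slot near (440,190).

```bash
python3 - <<'E'
from h import *
c=cam("wrist")
print(onz(c,(326,234),106).round(1),onz(c,(325.5,275),136).round(1),onz(c,(327,240),136).round(1))
g=c["pixels"][195:285,290:362].astype(int).sum(2); cv2.imwrite("pics/k1.png",cv2.resize(np.clip(c["pixels"][195:285,290:362,::-1].astype(int)*5,0,255).astype(np.uint8),None,fx=6,fy=6,interpolation=0))
E
```

```text
[533.3 -63.5 106. ] [555.3 -64.7 136. ] [529.6 -63.4 136. ]
```

View pics/k1.png

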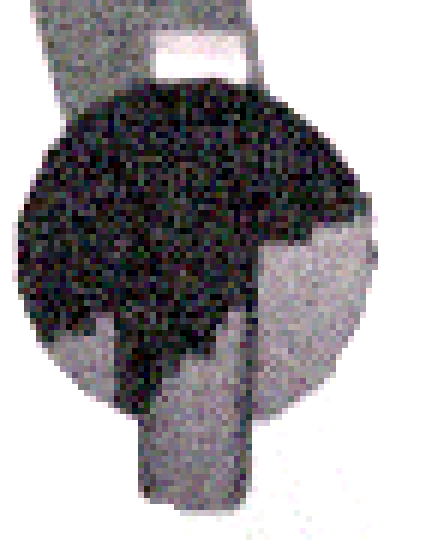

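The contrast-stretched crop puts the disc centre near (322,237) and the bar straight down to (322,280), so the bar lies along world x. The commanded pose is already over it.

```bash
python3 -m handwheel '[[0,0,0,-0.26,0,0,0],[0,0,0,-0.52,0,0,0],[0,0,0.005,-0.79,0,0,0],[-0.2,0,0.005,-0.79,0,0,0],[-0.4,0,0.005,-0.79,0,0,0]]' 30
python3 -m handwheel '[[-1,0,0,0,0,0,0],[-1,0,0,0,0,0,0],[-1,0,0,0,0,0,0],[-1,0,0,0,0,0,0],[-1,0,0,0,0,0,0]]' 30
python3 -m handwheel '[[-1,0,0,0,0,0,0],[-1,0,0,0,0,0,0],[-1,0,0,0,0,0,0]]' 30
```

```text
t: 3.23
eef_pos: [531.5, -64.8, 111.9]
tcp_rot: [0.007, 1.0, 0.001, -0.002]
contact_force: [-0.0, 0.3, 0.6]
width: 26.4
gripper_force: 0.0
t: 3.65
eef_pos: [533.8, -66.5, 114.1]
tcp_rot: [0.008, 1.0, 0.0, 0.0]
contact_force: [-5.0, 1.3, 6.5]
width: 13.2
gripper_force: 37.3
t: 3.9
eef_pos: [533.8, -66.5, 114.2]
tcp_rot: [0.008, 1.0, 0.0, 0.0]
contact_force: [-4.7, 0.9, 7.1]
width: 13.7
gripper_force: 37.3
```

```bash
python3 -m handwheel '[[-1,0,0,0.01,0,0,-0.12],[-1,0,0,0.01,0,0,-0.24],[-1,0,0,0.01,0,0,-0.36],[-1,0,0,0.01,0,0,-0.48],[-1,0,0,0.01,0,0,-0.6]]' 30
python3 -m handwheel '[[-1,0,0,0,0,0,-0.12],[-1,0,0,0,0,0,-0.24],[-1,0,0,0,0,0,-0.36],[-1,0,0,0,0,0,-0.48],[-1,0,0,0,0,0,-0.6]]' 30
python3 -m handwheel '[[-1,0,0,0,0,0,-0.12],[-1,0,0,0,0,0,-0.24],[-1,0,0,0,0,0,-0.36],[-1,0,0,0,0,0,-0.48],[-1,0,0,0,0,0,-0.55]]' 30
python3 -c "
from h import *
s=bot.sense();print(s['moment'],s['contact_force'],s['qpos'],(R.from_quat(s['tcp_rot']).as_matrix()[:,1]).round(3))"
```

```text
t: 4.32
eef_pos: [534.1, -65.0, 114.3]
tcp_rot: [0.243, 0.97, 0.002, -0.0]
contact_force: [0.7, 3.9, -3.9]
width: 13.9
gripper_force: 35.5
t: 4.73
eef_pos: [535.2, -63.9, 114.3]
tcp_rot: [0.462, 0.887, 0.004, -0.0]
contact_force: [3.4, 8.3, -7.1]
width: 12.8
gripper_force: 35.1
t: 5.15
eef_pos: [536.4, -63.3, 114.4]
tcp_rot: [0.64, 0.768, 0.005, -0.0]
contact_force: [6.7, 9.3, -7.2]
width: 13.0
gripper_force: 44.3
[ 1.85366389 -1.30674255  1.17496992] [ 6.65914926  9.28670703 -7.16955019] [-0.25940491  0.41308075 -0.38870198  0.76576575  0.00912941  1.12983536] [0.984 0.181 0.007]
```

```bash
python3 -m handwheel '[[0.2,0,0,0,0,0,0.04],[0.2,0,0,0,0,0,0.04],[0.2,0,0,0,0,0,0.04],[0.2,0,0,0.28,0,0,0.04],[0.2,0,0,0.55,0,0,0.04]]'
python3 -m handwheel '[[0.2,-0.123,0.525,0,0,0,0.675],[0.2,-0.123,0.525,0,0,0,0.675],[0.2,-0.123,0.525,0,0,0,0.675],[0.2,-0.123,0.525,0,0,0,0.675],[0.2,-0.123,0.525,0,0,0,0.675]]'
python3 -m handwheel '[[0.2,-0.123,0.525,0,0,0,0.675],[0.2,-0.123,0.525,0,0,0,0.675],[0.2,-0.123,0.525,0,0,0,0.675],[0.2,-0.123,0.525,0,0,0,0.675],[0.2,-0.123,0.525,0,0,0,0.675]]'
python3 -m handwheel '[[0.2,-0.123,0.525,0,0,0,0.675],[0.2,-0.123,0.525,0,0,0,0.675],[0.2,-0.123,0.525,0,0,0,0.675],[0.2,-0.123,0.525,0,0,0,0.675],[0.2,-0.123,0.525,0,0,0,0.675]]'
python3 - <<'E'
from h import *
c=cam("wrist"); save(c,"w2.png"); t=cam("top"); p=np.load("well.npy")
s=bot.sense(); print(s["eef_pos"],R.from_quat(s['tcp_rot']).as_matrix()[:,1].round(3))
for q in (0,.0045,.012):
  P=R.from_euler('z',p[2]).apply([[x,y-q*1000,124] for x in(-35,35) for y in (42,54)])+[p[0],p[1],0]
  print(q,proj(c,P).round(0).tolist())
t2=t["pixels"][200:380,120:380,::-1]; cv2.imwrite("pics/t2.png",cv2.resize(t2,None,fx=3,fy=3))
E
```

```text
t: 5.57
eef_pos: [532.0, -66.5, 196.1]
tcp_rot: [0.629, 0.778, -0.001, -0.002]
contact_force: [0.5, -0.6, -0.1]
width: 51.0
gripper_force: 0.0
t: 5.98
eef_pos: [515.7, 12.5, 197.6]
tcp_rot: [0.4, 0.917, 0.0, 0.001]
contact_force: [0.2, -0.2, -0.0]
width: 51.2
gripper_force: 0.0
t: 6.4
eef_pos: [497.1, 91.4, 197.4]
tcp_rot: [0.146, 0.989, 0.0, 0.001]
contact_force: [-0.3, -0.3, 0.5]
width: 51.5
gripper_force: 0.0
t: 6.82
eef_pos: [478.6, 170.2, 197.4]
tcp_rot: [-0.118, 0.993, 0.0, 0.001]
contact_force: [-0.2, 0.3, -0.8]
width: 51.4
gripper_force: 0.0
[478.76669197 169.59520901 197.28497837] [-0.229  0.973  0.   ]
0 [[315.0, 202.0], [335.0, 202.0], [314.0, 307.0], [333.0, 307.0]]
0.0045 [[307.0, 202.0], [327.0, 202.0], [308.0, 307.0], [326.0, 307.0]]
0.012 [[295.0, 202.0], [315.0, 202.0], [296.0, 307.0], [314.0, 307.0]]
```

View pics/w2.png

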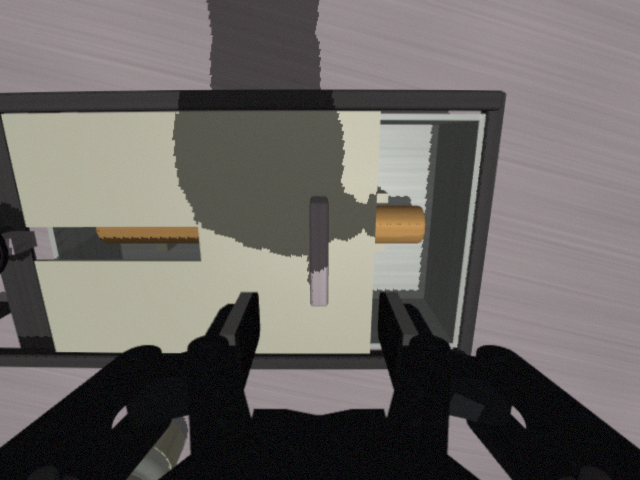

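View pics/t2.png

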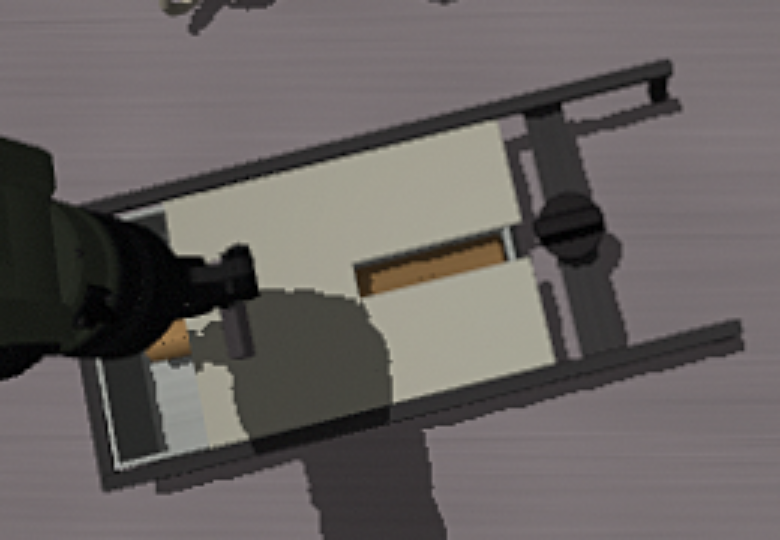

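The wrist view shows the handle at columns 309–328, rows 197–306, centred between the fingers. The pin's end is at (400,224), and in the top crop the knob bar lies roughly lengthwise. Now I go down and grip the handle.

```bash
python3 -m handwheel '[[0.1,0,0,-0.22,0,0,0],[0,0,0,-0.44,0,0,0],[-0.3,0,0,-0.645,0,0,0],[-1,0,0,-0.645,0,0,0],[-1,0,0,-0.645,0,0,0]]' 40
python3 -m handwheel '[[-1,0,0,0,0,0,0],[-1,0,0,0,0,0,0],[-1,0,0,0,0,0,0],[-1,0,0,0,0,0,0]]' 40
python3 -m handwheel '[[-1,0.04,-0.17,0,0,0,0],[-1,0.08,-0.34,0,0,0,0],[-1,0.1,-0.427,0,0,0,0],[-1,0.1,-0.427,0,0,0,0]]'
```

```text
t: 7.33
eef_pos: [475.9, 168.7, 98.3]
tcp_rot: [-0.115, 0.993, -0.0, -0.003]
contact_force: [5.1, 0.9, -35.5]
width: 11.2
gripper_force: 41.1
t: 7.67
eef_pos: [476.1, 168.7, 98.3]
tcp_rot: [-0.115, 0.993, -0.0, -0.003]
contact_force: [1.6, -0.3, -28.5]
width: 11.3
gripper_force: 42.2
t: 8.0
eef_pos: [492.0, 102.8, 98.3]
tcp_rot: [-0.114, 0.993, -0.0, -0.002]
contact_force: [3.4, -0.9, -31.0]
width: 11.1
gripper_force: 42.2
```

```bash
python3 -m handwheel '[[-1,0.04,-0.16,-0.012,0,0,0],[-1,0.075,-0.32,-0.012,0,0,0],[-1,0.09,-0.385,-0.012,0,0,0],[-1,0.09,-0.385,-0.012,0,0,0],[-1,0.09,-0.385,-0.012,0,0,0]]'
```

```text
t: 8.42
eef_pos: [504.5, 51.8, 98.3]
tcp_rot: [-0.116, 0.993, 0.006, -0.002]
contact_force: [-3.4, 15.5, -11.4]
width: 10.9
gripper_force: 44.9
```

The cover is at its stop (15 N, 120 mm travelled). Now I release it, lift, turn by −90° and move over the pin.

```bash
python3 -m handwheel '[[0.2,0,0.02,0,0,0,0],[0.2,0,0.02,0,0,0,0],[0.2,0,0.02,0,0,0,0],[0.3,0,0.02,0.28,0,0,0],[0.6,0,0.02,0.56,0,0,0]]'
python3 -m handwheel '[[1,-0.068,0.285,0.09,0,0,-0.667],[1,-0.068,0.285,0.09,0,0,-0.667],[1,-0.068,0.285,0.09,0,0,-0.667],[1,-0.068,0.285,0.09,0,0,-0.667],[1,-0.068,0.285,0.09,0,0,-0.667]]'
python3 -m handwheel '[[1,-0.068,0.285,0,0,0,-0.667],[1,-0.068,0.285,0,0,0,-0.667],[1,-0.068,0.285,0,0,0,-0.667],[1,-0.068,0.285,0,0,0,-0.667],[1,-0.068,0.285,0,0,0,-0.667]]'
python3 -m handwheel '[[1,-0.068,0.285,0,0,0,-0.667],[1,-0.068,0.285,0,0,0,-0.667],[1,-0.068,0.285,0,0,0,-0.667],[1,-0.068,0.285,0,0,0,-0.667],[1,-0.068,0.285,0,0,0,-0.667]]'
python3 - <<'E'
from h import *
c=cam("wrist"); save(c,"w3.png"); p=np.load("well.npy")
s=bot.sense(); print(s["eef_pos"],s["qpos"].round(2),R.from_quat(s['tcp_rot']).as_matrix()[:,1].round(3))
L=lambda P:R.from_euler('z',-p[2]).apply(np.array(P)-[p[0],p[1],0])
print("tcp in well",L(s["eef_pos"]))
for r in bot.silhouettes("wrist","pin")[:1]:
    m=r["mask"].astype(np.uint8); uv=np.argwhere(m)[:,::-1].astype(float)
    P=L([onz(c,q,33) for q in uv[::7]]); print(r["p"],m.sum(),np.percentile(P,[1,50,99],axis=0).round(1))
print("near edge",proj(c,R.from_euler('z',p[2]).apply([[0,-37,94],[0,140,33],[-85,152,88],[85,152,88]])+[p[0],p[1],0]).round())
E
```

```text
t: 8.83
eef_pos: [505.8, 50.2, 182.1]
tcp_rot: [-0.115, 0.993, -0.0, -0.002]
contact_force: [2.0, -0.1, 0.6]
width: 66.3
gripper_force: 0.0
t: 9.25
eef_pos: [498.0, 93.3, 197.1]
tcp_rot: [0.148, 0.989, 0.0, 0.002]
contact_force: [-0.7, -0.2, -0.6]
width: 85.0
gripper_force: 0.0
t: 9.67
eef_pos: [487.8, 136.1, 196.8]
tcp_rot: [0.399, 0.917, 0.001, 0.002]
contact_force: [0.1, 0.1, 0.5]
width: 85.1
gripper_force: 0.0
t: 10.08
eef_pos: [477.5, 179.0, 196.7]
tcp_rot: [0.623, 0.782, 0.001, 0.001]
contact_force: [0.6, -0.2, 0.1]
width: 85.6
gripper_force: 0.0
[477.55694745 178.85383449 196.71423075] [ 0.21  0.28 -0.35  0.94 -0.    1.56] [0.974 0.225 0.003]
tcp in well [  1.11463094  52.87391565 196.71423075]
0.63 8389 [[-15.8 -68.1  33. ]
 [  0.9  44.7  33. ]
 [ 17.4 133.   33. ]]
near edge [[318. 354.]
 [317. 119.]
 [187.  96.]
 [446.  95.]]
```

View pics/w3.png

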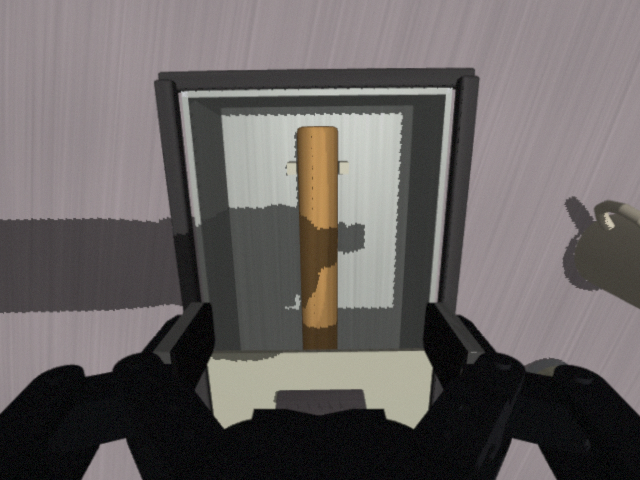

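The wrist view shows the pin along column 318, with its end at row 127, the seat cheeks at row 167 and the cover edge at row 352, so the cover is fully open. The tool is aligned with the pin; next I descend and grip.

```bash
python3 -m handwheel '[[1,0,0,-0.2,0,0,0],[1,0,0,-0.4,0,0,0],[1,0,0,-0.6,0,0,0],[1,0,0,-0.6,0,0,0]]'
python3 -m handwheel '[[0.8,0,0,-0.2,0,0,0],[0.5,0,0,-0.4,0,0,0],[0.3,0,0,-0.59,0,0,0],[0.1,0,0,-0.59,0,0,0],[0.1,0,0,-0.59,0,0,0]]'
python3 -m handwheel '[[-1,0,0,0,0,0,0],[-1,0,0,0,0,0,0],[-1,0,0,0,0,0,0],[-1,0,0,0,0,0,0],[-1,0,0,0,0,0,0]]' 80
```

```text
t: 10.52
eef_pos: [473.4, 177.7, 101.3]
tcp_rot: [0.621, 0.784, -0.003, -0.002]
contact_force: [-1.8, -0.5, 0.0]
width: 85.5
gripper_force: 0.0
t: 10.93
eef_pos: [476.3, 178.6, 17.2]
tcp_rot: [0.621, 0.784, -0.001, -0.0]
contact_force: [0.2, -0.3, 1.3]
width: 47.1
gripper_force: 0.0
t: 11.35
eef_pos: [478.5, 179.2, 19.1]
tcp_rot: [0.621, 0.784, 0.002, 0.002]
contact_force: [-1.7, -0.8, 8.3]
width: 31.7
gripper_force: 79.1
```

```bash
python3 -m handwheel '[[-1,-0.0035,0.015,0.112,0.108,0.025,0],[-1,-0.007,0.029,0.224,0.216,0.051,0],[-1,-0.011,0.047,0.33,0.325,0.076,0],[-1,-0.015,0.064,0.437,0.433,0.101,0],[-1,-0.015,0.064,0.437,0.433,0.101,0]]' 80
python3 - <<'E'
from h import *
p=np.load("well.npy");s=bot.sense()
print((R.from_euler('z',-p[2]).apply(s["eef_pos"]-[p[0],p[1],0])).round(1),"want 0,62.9,84.6",s["qpos"].round(2),R.from_quat(s["tcp_rot"]).as_matrix().round(2).tolist())
c=cam("side"); cv2.imwrite("pics/s3.png",cv2.resize(c["pixels"][120:320,130:400,::-1],None,fx=2.9,fy=2.9))
E
```

```text
t: 11.77
eef_pos: [477.2, 186.5, 85.1]
tcp_rot: [0.613, 0.771, 0.11, -0.134]
contact_force: [0.3, 0.2, -1.5]
width: 31.8
gripper_force: 79.4
[ 2.5 60.4 85.1] want 0,62.9,84.6 [ 0.02  0.44 -0.5   0.7   0.34  1.35] [[-0.21, 0.97, -0.07], [0.92, 0.23, 0.33], [0.34, 0.01, -0.94]]
```

View pics/s3.png

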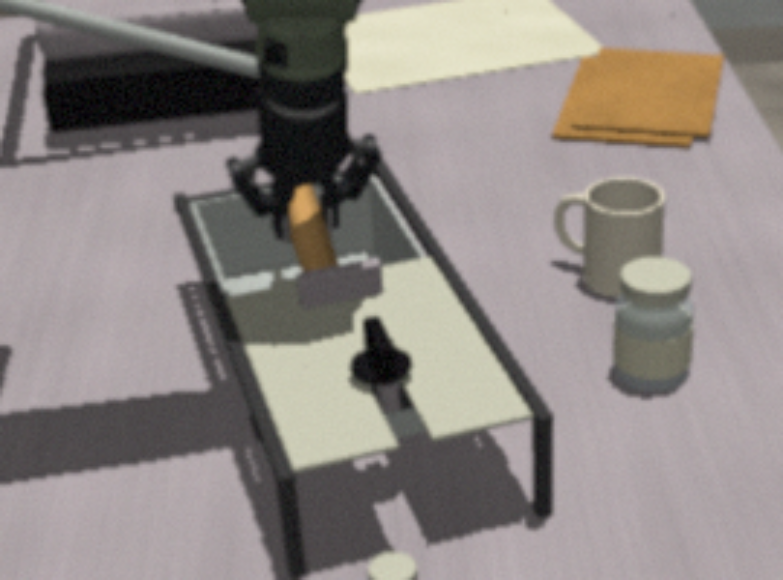

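The side view shows the pin tilted between the fingers with its raised end clear of the opening, the cover fully back and the knob lengthwise. I continue the tilt to 40°.

```bash
python3 -m handwheel '[[-1,-0.018,0.08,0.108,0.108,0.025,0],[-1,-0.031,0.134,0.216,0.216,0.051,0],[-1,-0.034,0.144,0.315,0.324,0.076,0],[-1,-0.035,0.148,0.414,0.432,0.102,0],[-1,-0.035,0.148,0.414,0.432,0.102,0]]' 80
python3 - <<'E'
from h import *
p=np.load("well.npy");s=bot.sense()
print((R.from_euler('z',-p[2]).apply(s["eef_pos"]-[p[0],p[1],0])).round(1),"want 0,85.7,146.6",s["qpos"].round(2),R.from_quat(s["tcp_rot"]).as_matrix().round(2).tolist())
E
```

```text
t: 12.23
eef_pos: [469.4, 209.5, 143.9]
tcp_rot: [0.584, 0.736, 0.212, -0.268]
contact_force: [0.6, -0.3, -2.6]
width: 31.8
gripper_force: 79.5
[  0.2  84.6 143.9] want 0,85.7,146.6 [-0.11  0.48 -0.42  0.94  0.65  1.15] [[-0.17, 0.97, -0.15], [0.75, 0.23, 0.62], [0.64, -0.0, -0.77]]
```

```bash
python3 -m handwheel '[[-1,-0.036,0.154,0.133,0,0,0],[-1,-0.072,0.308,0.267,0,0,0],[-1,-0.108,0.463,0.4,0,0,0],[-1,-0.144,0.617,0.533,0,0,0],[-1,-0.18,0.772,0.667,0,0,0]]' 80
python3 -m handwheel '[[-1,0,0,0.12,0,0,0],[-1,0,0,0.24,0,0,0],[-1,0,0,0.36,0,0,0],[-1,0,0,0.48,0,0,0],[-1,0,0,0.6,0,0,0]]' 80
python3 -m handwheel '[[-1,0,0,0,0,0,0],[-1,0,0,0,0,0,0],[-1,0,0,0,0,0,0],[-1,0,0,0,0,0,0],[-1,0,0,0,0,0,0]]' 80
python3 - <<'E'
from h import *
s=bot.sense(); Rm=R.from_quat(s["tcp_rot"]).as_matrix(); G=s["eef_pos"]-14*Rm[:,2]
for k in(82,-198): print((G+k*Rm[:,0]).round())
c=cam("side"); save(c,"s4.png")
E
```

```text
t: 12.65
eef_pos: [440.4, 327.9, 243.9]
tcp_rot: [0.584, 0.737, 0.211, -0.267]
contact_force: [-0.1, -0.2, -2.3]
width: 31.7
gripper_force: 79.5
t: 13.07
eef_pos: [440.6, 327.1, 333.8]
tcp_rot: [0.583, 0.738, 0.211, -0.267]
contact_force: [1.0, 0.5, -2.2]
width: 31.7
gripper_force: 79.6
t: 13.48
eef_pos: [441.2, 326.4, 332.8]
tcp_rot: [0.584, 0.737, 0.211, -0.268]
contact_force: [-0.7, 0.1, -2.2]
width: 31.7
gripper_force: 79.6
[429. 379. 396.]
[478. 170. 216.]
```

View pics/s4.png

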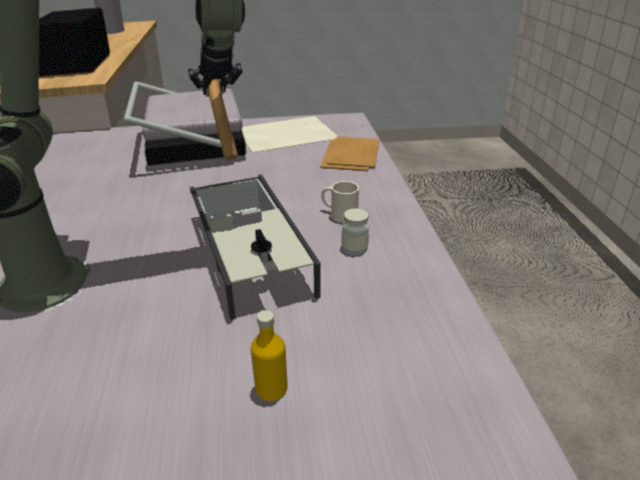

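The side view shows the pin held in the gripper from (213,85) to (230,155), well above the pan. The cover is open and the bystanders are where they started.

```bash
python3 - <<'E'
from h import *
c=cam("side"); print(proj(c,[478,170,216.]).round()); s=bot.sense(); print(s["gripper_force"],abs(s["joint_velocities"]).max())
print(bot.hand_in())
E
```

```text
[[231. 157.]]
79.61761593818665 0.007532468488070267
the job is handed in; nothing more can be done
None
```

The job is handed in: the knob is turned to its stop, the cover is open at its stop, and the rolling pin is held still at about 40° of tilt. By my estimate its lower end centre is about 216 mm above the bench, and the mug, jar and bottle were not touched; the hand-in gave no verdict.

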